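Open the seal box whose lock cannot be read

TASK

Open the wooden seal box: draw its sliding lid all the way out toward the front of the box by the dark ridge on top. The small brass slide lock on the deck behind the lid holds the lid at one end of its short travel and frees it at the other, but its marks have worn off, so only trying the lid shows whether it is locked; if the lid catches after a few millimetres, slide the brass lock across to its other end and draw the lid again.

Things in the scene. Friction and masses are not known exactly. Their poses are not given: they have to be found in the camera images.
- lid_grip (a point): Centre of the top of the dark wooden ridge by which the lid is drawn. The pale wooden lid lies in the front of a brown seal box that is fixed to the desk (170 mm long, 110 mm wide, side walls 46 mm high). The ridge is 14 mm thick along x, 44 mm long along y and stands 25 mm above the flat lid, whose upper face is 43 mm above the desk. Axes: z up, -x toward the front of the box, the direction in which the lid opens; y to the left as seen from the front.
- lid (a joint): How far the lid is drawn out toward the box's -x (m): 0 to 0.002 shut, 0.065 fully open at its stop. It needs about 2 N to slide and stays where it is left. When locked it catches by 0.006; when free it runs to the stop.
- lock_grip (a point): Centre of the top of the brass thumb block of the slide lock, on the brown deck behind the lid (deck 46 mm above the desk). The block is 26 mm long along x, 16 mm thick along y and stands 24 mm above the deck; same axes as lid_grip. When the lid is shut it lies about 100 mm behind the ridge along +x. It slides along y only.
- lock (a joint): Position of the slide lock (m), growing as the block moves to the box's +y: 0 at one end stop, 0.024 at the other. It starts within 3 mm of the 0 end. At most one end locks the lid, the opposite end then frees it (push the block fully across, to within 2 mm of its stop), and which is which differs from box to box and cannot be seen. It needs about 2 N to slide and stays where it is left.

How it is judged:
By the outcome, as a careful person would: the job done as asked, in the order asked, and still so for the second after the job is handed in, with the robot touching nothing.
It also fails if it takes over 64 s, if anything falls off the work surface, if the arm or the gripper's body presses on something with over 40 N, if the wrist force passes 120 N, or if a joint passes its speed limit or range.

ROBOT

A 6-joint arm with a two-finger parallel gripper is mounted at the origin on a cart in front of the work surface, level with it; the furniture and walls round the work are solid. World frame = base frame: x ahead of the robot, y to its left, z up, the work surface at z = 0. Lengths are in mm, angles in degrees, forces in N, time in s.
With the tool pointing down it reaches from about 300 to 775 mm from the base axis. Payload 14.6 kg.
Tool frame: the origin (TCP) lies where the fingers leave the gripper's body, on its centre line; the fingertips stand 97 mm ahead of it and the grasp point (between the pads) lies 78 mm ahead of it; x points along the fingers, y is the direction in which the jaws open and shut, and the axes are right-handed (so a half turn about x gives the same grasp; the last joint's range is limited). The gripper opens to 94 mm and grips with 3 to 60 N. Pads are 16 mm wide; open, the fingers measure 119 mm over their backs; the gripper's body (75 mm by 177 mm) begins 78 mm behind the grasp point.
Start: joints at [59.324, 17.183, 87.147, -0, 75.671, -3.816], TCP at [248.495, 490.653, 302.646] pointing down, gripper open.
Joint ranges: [-173.82, 173.82], [-45.26, 126.66], [13.44, 144.39], [-59.66, 239.66], [0, 175.72], [-146.38, 146.38]. Speed limits (degrees/s): [127.2, 127.2, 147.25, 180, 180, 180].

INTERFACE

Orientations are given as [roll, pitch, yaw] about the fixed x, y, z axes, in that order (R = Rz(yaw) Ry(pitch) Rx(roll)).
In Python, from plant import robot, command_gripper, inverse_kinematics, optics gives the robot as it stands. Calls block until the motion is done:
- robot.move_ptp(position, orientation): joint-space move of the TCP to a pose.
- robot.move_l(position, rotation=None, v=150, contact_N=None): straight line of the TCP; rotation=None keeps the orientation; v is the mean speed in mm/s. With contact_N (N) it stops when the force on the tool has changed by that much, and returns True; else False.
- robot.set_joints(angles): joint-space move.
- command_gripper(opening): opening from 0.0 (shut) to 1.0 (fully open); the grip force is fixed at half the most; returns when the fingers have stopped.
- robot.pause(seconds).
- inverse_kinematics(position, orientation): joint angles nearest the present ones, or None.
- robot.state(): the state.
- optics.read_camera(name): name is "scene" or "top" or "wrist"; returns a dict with "img" (420x560x3 uint8, red, green, blue), "camera_matrix" (3x3 intrinsics, pixels), "k1" (the pictures are not rectified: a ray, as slopes to the right and down, at radius r is drawn at 1 + k1 r^2 times it, then the intrinsics apply), "cam_to_world" (4x4, takes a point from camera to world coordinates); the wrist camera has in their place "mount" (4x4, takes a point from camera to tool coordinates, whose origin is the TCP and whose axes are the tool frame's). Camera axes: x right, y down, z forward; pixel columns grow to the right and rows downward; lengths in mm; the calibration is good to about 2 mm. A picture is of the moment at which its call begins: read the wrist's pose just before it. There is no depth.
A pose or a line that the arm cannot do raises robot.IKError and nothing moves.
- robot.sign_off(): hands the job in, once; it reports no verdict.
The state is a dict: "t": time; "qpos": joint angles; "joint_velocities": joint speeds; "joint_torque": joint torques, N m; "tool_pos": TCP position; "eef_rot": TCP orientation; "force": force on the tool from outside, world axes, zero at the start; "torque": the same for the moment, N m; "finger_gap": opening from 0.0 (shut) to 1.0 (fully open).
Only numpy, scipy, OpenCV 4.12 (cv2) and the standard library are available. Lean on these libraries where they do the work, as an engineer would, in place of code of your own. Each camera call takes 0.05 s, during which the arm holds its last target. There are 200 camera calls.

## Working session

There is one attempt and no reset: what is moved stays moved. The work goes in short steps, each a Python script; the robot and the scene stay as the last script left them, time stands still between calls to the robot, and variables do not carry over. Pictures are saved under pics/ and viewed, about 8 in all and at most 12, crops included, and the job is handed in when it is done.

```bash
mkdir -p pics; ls; python3 - <<'E'
from plant import robot, optics
import cv2
s=robot.state(); print(s)
for n in ("top","scene"):
    d=optics.read_camera(n); print(n,d["camera_matrix"],d["k1"],d["cam_to_world"])
    cv2.imwrite(f"pics/{n}0.png",d["img"][...,::-1])
print(optics.read_camera("wrist")["mount"])
E
```

```text
pics
{'t': 0.0, 'qpos': array([ 5.93257241e+01,  1.72149498e+01,  8.71821291e+01, -6.94920728e-04,
        7.56699108e+01, -3.81471226e+00]), 'joint_velocities': array([ 0.00701229,  0.13939645, -0.01335457, -0.04084989,  0.05153874,
       -0.0318914 ]), 'joint_torque': array([-7.10503482e-04, -5.31806803e+01, -3.52747250e+01,  7.07675633e-02,
        2.43817287e-02, -5.17507726e-05]), 'tool_pos': array([248.40477574, 490.52816989, 302.07926036]), 'eef_rot': array([ -93.23903627,   89.93300694, -120.09842748]), 'force': array([ 0.4637561 , -0.46565972,  0.58569501]), 'torque': array([-0.01398649, -0.02034823,  0.02203858]), 'finger_gap': 1.0014257541063325}
top [[416.11419049   0.         275.26565289]
 [  0.         416.11419049 211.33132287]
 [  0.           0.           1.        ]] -0.050923016337684146 [[-2.89096550e-02 -9.98608049e-01  4.41157163e-02  5.31875948e+02]
 [-9.99261921e-01  2.77553886e-02 -2.65565884e-02  1.57877160e+02]
 [ 2.52951741e-02 -4.48508972e-02 -9.98673396e-01  9.12710818e+02]
 [ 0.00000000e+00  0.00000000e+00  0.00000000e+00  1.00000000e+00]]
scene [[481.21129777   0.         280.88998182]
 [  0.         481.21129777 208.06483192]
 [  0.           0.           1.        ]] -0.1397938006882249 [[ 6.31723891e-01 -5.90626323e-01  5.02081140e-01  1.30391145e+02]
 [-7.75166652e-01 -4.86687051e-01  4.02805630e-01 -1.96393539e+02]
 [ 6.44878174e-03 -6.43658497e-01 -7.65285668e-01  7.44484172e+02]
 [ 0.00000000e+00  0.00000000e+00  0.00000000e+00  1.00000000e+00]]
[[ 6.28809880e-04 -2.69206846e-01  9.63082176e-01 -8.11208306e+01]
 [ 9.99999427e-01  1.00384864e-03 -3.72311525e-04  4.84059458e-01]
 [-8.66559917e-04  9.63081859e-01  2.69207323e-01 -7.85648314e+01]
 [ 0.00000000e+00  0.00000000e+00  0.00000000e+00  1.00000000e+00]]
```

View pics/top0.png

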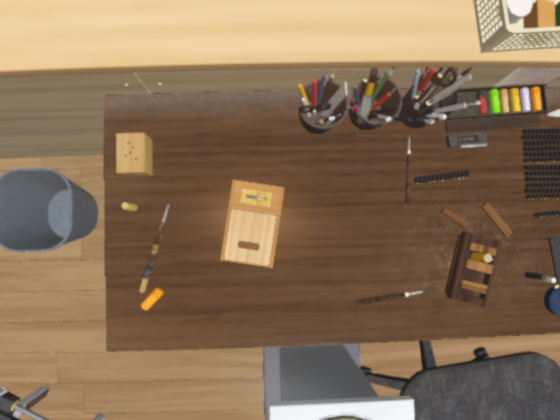

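View pics/scene0.png

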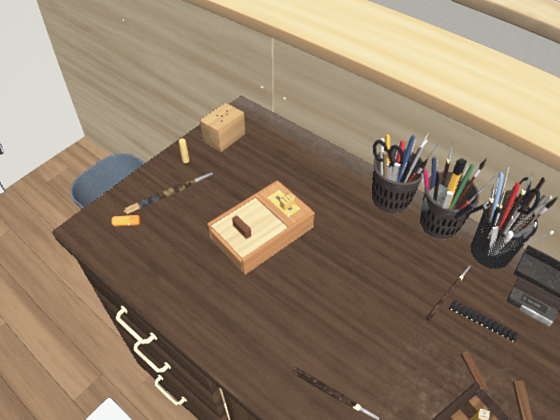

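```bash
cat > h.py <<'E'
import numpy as np, cv2
from scipy.spatial.transform import Rotation as Ro
from plant import robot, command_gripper, inverse_kinematics, optics
def toolR(yaw):            # tool x down, tool y along heading yaw (deg)
    a=np.radians(yaw); x=np.array([0,0,-1.]); y=np.array([np.cos(a),np.sin(a),0])
    return np.c_[x,y,np.cross(x,y)]
def rpy(yaw): return Ro.from_matrix(toolR(yaw)).as_euler('xyz',degrees=True)
def read(n):
    s=robot.state(); d=optics.read_camera(n)
    if n=="wrist":
        T=np.eye(4); T[:3,:3]=Ro.from_euler('xyz',s["eef_rot"],degrees=True).as_matrix(); T[:3,3]=s["tool_pos"]
        d["cam_to_world"]=T@d["mount"]
    return d
def onplane(d,px,z):
    p=np.atleast_2d(np.float64(px)); K=d["camera_matrix"]
    n=(p-K[:2,2])/K[[0,1],[0,1]]; u=n.copy()
    for _ in range(20): u=n/(1+d["k1"]*(u**2).sum(1,keepdims=True))
    T=d["cam_to_world"]; v=np.c_[u,np.ones(len(u))]@T[:3,:3].T
    return T[:3,3]+v*((z-T[2,3])/v[:,2:])
E
python3 - <<'E'
from h import *
d=read("top"); np.set_printoptions(precision=1,suppress=True)
g=onplane(d,[248.5,245],68)[0]; l=onplane(d,[257,198],70)[0]; print(g,l,l-g)
print(onplane(d,[[233,181],[284,186],[272,267],[222,261]],46))
yaw=np.degrees(np.arctan2(*(l-g)[1::-1])); print(yaw)
R=Ro.from_euler('xyz',robot.state()["eef_rot"],degrees=True).as_matrix(); print("tool y now",R[:,1])
mid=(g+l)/2; mid[2]=265
for y in (yaw,yaw+180,yaw+90,yaw-90): print(y,inverse_kinematics(mid,rpy(y)))
E
```

```text
[502.5 191.5  68. ] [597.2 171.7  70. ] [ 94.7 -19.8   2. ]
[[636.  221.3  46. ]
 [622.7 115.   46. ]
 [454.8 144.9  46. ]
 [470.3 248.1  46. ]]
-11.810621627079563
tool y now [ 0.5  0.9 -0. ]
-11.810621627079563 [14.7 22.7 84.9 -0.  72.4 26.5]
168.18937837292043 None
78.18937837292043 [ 14.7  22.7  84.9  -0.   72.4 -63.5]
-101.81062162707957 [ 14.7  22.7  84.9  -0.   72.4 116.5]<sys>:0: UserWarning: Gimbal lock detected. Setting third angle to zero since it is not possible to uniquely determine all angles.
```

```bash
python3 -W ignore - <<'E'
from h import *
robot.move_ptp([548,182,265],rpy(-9))
d=read("wrist"); np.save("pics/w0.npy",d,allow_pickle=True)
cv2.imwrite("pics/w0.png",d["img"][...,::-1]); print(d["cam_to_world"], robot.state()["t"])
E
```

```text
[[ 9.88115080e-01 -1.48146322e-01 -4.10031327e-02  5.59670237e+02]
 [-1.53715402e-01 -9.51604974e-01 -2.66119424e-01  2.60739630e+02]
 [ 4.05828894e-04  2.69259429e-01 -9.63067596e-01  3.46268311e+02]
 [ 0.00000000e+00  0.00000000e+00  0.00000000e+00  1.00000000e+00]] 1.8417
```

View pics/w0.png

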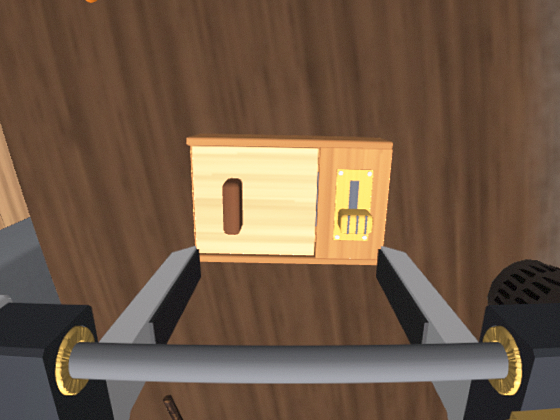

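```bash
python3 -W ignore - <<'E'
from h import *
np.set_printoptions(precision=1,suppress=True)
d=np.load("pics/w0.npy",allow_pickle=True).item(); print(d["camera_matrix"][0,0])
im=d["img"]; c=im[130:270,180:400][...,::-1]
cv2.imwrite("pics/w0c.png",cv2.resize(c,None,fx=3.6,fy=3.6,interpolation=cv2.INTER_CUBIC))
# box outline (46) -> yaw
r=onplane(d,[[188,138],[391,140],[193,262],[384,264]],46); print(r, np.linalg.norm(r[1]-r[0]),np.linalg.norm(r[2]-r[0]))
for k in ((0,1),(2,3)): v=r[k[1]]-r[k[0]]; print(np.degrees(np.arctan2(v[1],v[0])))
g=im.astype(int).sum(2)
m=np.zeros(g.shape,np.uint8); m[155:250,205:270]=(g[155:250,205:270]<330)
n,_,st,ce=cv2.connectedComponentsWithStats(m); i=1+st[1:,4].argmax(); print("ridge",st[i],ce[i])
E
```

```text
366.16562520493625
[[476.  251.7  46. ]
 [639.  224.7  46. ]
 [455.9 144.7  46. ]
 [624.  116.5  46. ]] 165.23642360628372 108.87583277884367
-9.395939030557372
-9.50452436961293
ridge [223 178  19  56 974] [232.2 205.4]
```

View pics/w0c.png

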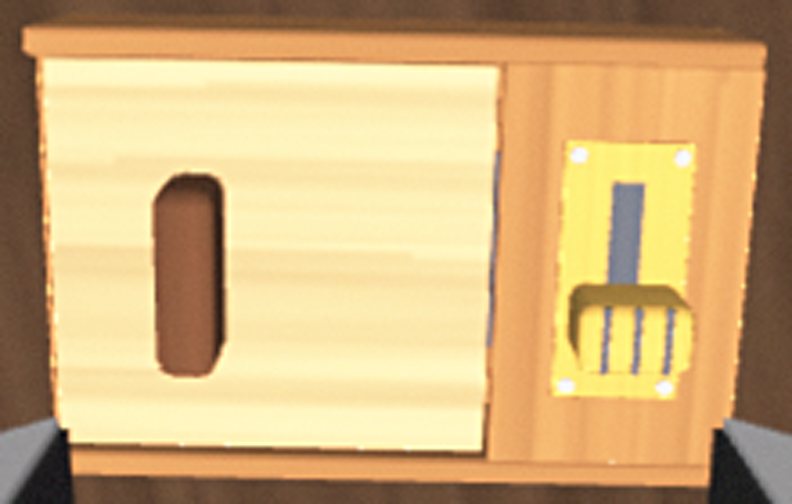

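```bash
python3 -W ignore - <<'E'
from h import *
np.set_printoptions(precision=1,suppress=True)
d=np.load("pics/w0.npy",allow_pickle=True).item()
g=onplane(d,[231.1,208.6],68)[0]; l=onplane(d,[356.4,224.2],70)[0]
a=np.radians(-9.4); bx=np.array([np.cos(a),np.sin(a),0]); by=np.array([-bx[1],bx[0],0])
print(g,l,"dx",(l-g)@bx,"dy",(l-g)@by)
np.savez("pts.npz",g=g,l=l,bx=bx,by=by)
R=rpy(-9.4); p=g.copy(); p[2]=200
command_gripper(0.6)
robot.move_ptp(p,R); p[2]=145
print("contact",robot.move_l(p,v=60,contact_N=8), robot.state()["tool_pos"])
command_gripper(0.0); s=robot.state(); print(s["finger_gap"]*94,s["force"],s["tool_pos"],s["t"])
d=read("wrist"); cv2.imwrite("pics/w1.png",d["img"][...,::-1])
E
```

```text
[503.7 193.2  68. ] [599.8 165.8  70. ] dx 99.26268851010596 dy -11.323851355494696
contact False [503.9 193.2 145.4]
13.927775328732826 [-2.8 -0.8  1.2] [503.6 193.2 145. ] 4.8083
```

View pics/w1.png

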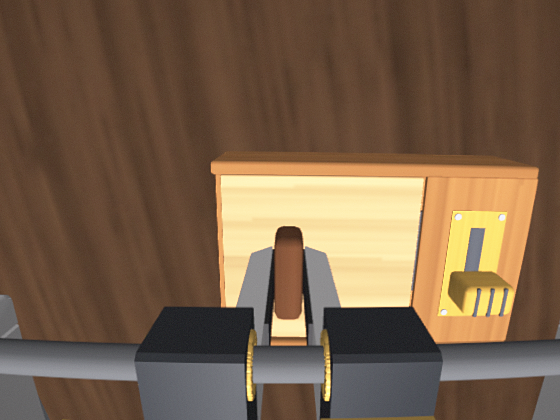

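The ridge is gripped at about (289,272), with a gap of 13.9 mm against the 14 mm ridge. The lock is at (480,292), still at the -y end. Next I try the lid.

```bash
python3 -W ignore - <<'E'
from h import *
np.set_printoptions(precision=1,suppress=True)
z=np.load("pts.npz"); bx=z["bx"]; p0=robot.state()["tool_pos"]
def rep(m): s=robot.state(); print(m,"drawn",(p0-s["tool_pos"])@bx,"F",s["force"],"gap",s["finger_gap"]*94,"t",s["t"])
hit=robot.move_l(p0-12*bx,v=20,contact_N=12); rep(hit)
robot.pause(.2); rep("rest")
E
```

```text
False drawn 12.234783423283469 F [-1.9  3.3  1.3] gap 13.208582738333268 t 5.6167
rest drawn 12.084898183062556 F [-1.8  3.7  1.1] gap 14.079579642925307 t 5.8167
```

The lid moved 12 mm with low force and the ridge is still gripped, so it is free. I draw it on to its stop.

```bash
python3 -W ignore - <<'E'
from h import *
np.set_printoptions(precision=1,suppress=True)
z=np.load("pts.npz"); bx=z["bx"]; p0=robot.state()["tool_pos"]
def rep(m): s=robot.state(); print(m,"drawn",12.1+(p0-s["tool_pos"])@bx,"F",s["force"],"gap",s["finger_gap"]*94,"t",s["t"])
hit=robot.move_l(p0-48*bx,v=40,contact_N=14); rep(hit)
if not hit: hit=robot.move_l(p0-57*bx,v=12,contact_N=14); rep(hit)
robot.pause(.2); rep("rest")
d=read("wrist"); cv2.imwrite("pics/w2.png",d["img"][...,::-1])
E
```

```text
False drawn 60.45001921815106 F [ 2.1  8.4 -3.5] gap 13.761826585610079 t 7.1667
True drawn 65.38036446178329 F [2.2 1.3 0.5] gap 13.747786483060274 t 7.6917
rest drawn 65.30288849686363 F [1.4 0.1 3.1] gap 14.123266739155683 t 7.8917
```

View pics/w2.png

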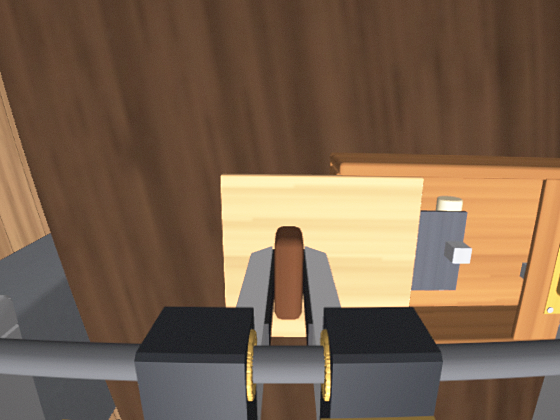

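The lid is out and the box interior shows at about (470,250). I press gently against the stop to confirm, then release, retreat and measure.

```bash
python3 -W ignore - <<'E'
from h import *
np.set_printoptions(precision=1,suppress=True)
z=np.load("pts.npz"); bx=z["bx"]; g=z["g"]; p0=robot.state()["tool_pos"]
hit=robot.move_l(p0-4*bx,v=10,contact_N=14); s=robot.state(); print(hit,(p0-s["tool_pos"])@bx,s["force"],s["finger_gap"]*94)
command_gripper(0.35); p=robot.state()["tool_pos"]; p[2]=265; robot.move_l(p,v=100)
robot.move_l([525,188,265],v=150)
s=robot.state(); print(s["finger_gap"],s["force"],s["t"])
d=read("wrist"); cv2.imwrite("pics/w3.png",d["img"][...,::-1]); np.save("pics/w3.npy",d,allow_pickle=True)
m=np.zeros((420,560),np.uint8); im=d["img"].astype(int)
E
```

```text
True 0.2315440317290287 [ 1.7 -0.6  1.7] 13.441920252808323
0.3468834196665166 [-1.   0.4  0.3] 10.7917
```

View pics/w3.png

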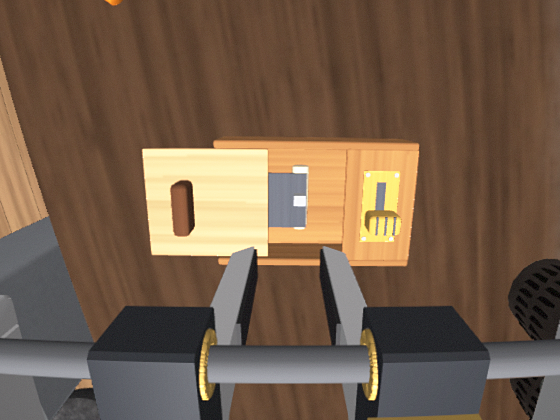

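```bash
python3 -W ignore - <<'E'
from h import *
np.set_printoptions(precision=1,suppress=True)
z=np.load("pts.npz"); bx=z["bx"]; d=np.load("pics/w3.npy",allow_pickle=True).item()
g=onplane(d,[180.8,211],68)[0]; l=onplane(d,[385,226.5],70)[0]
print(g,l,"ridge-lock",(l-g)@bx,"drawn",(z["g"]-g)@bx,"lock moved",(l-z["l"])@z["by"])
robot.pause(.5); robot.sign_off(); print(robot.state()["t"])
E
```

```text
[441.7 203.8  68. ] [599.6 165.1  70. ] ridge-lock 162.13974250060755 drawn 62.949984406413556 lock moved -0.6691820397539993
the job is handed in; nothing more can be done
the job is handed in; nothing more can be done
```

The seal box is open. I gripped the dark ridge and tried the lid. It ran past the 6 mm catch point without resistance, so the lock was already at its free end and I left it alone. I then drew the lid to its stop, released the ridge, moved the gripper clear and handed the job in about 11 s into the 64 s allowed.

**Last checks**
- **At the stop:** arm travel with the ridge held was 65.3 mm. A further push stopped after 0.2 mm.
- **Camera after release:** it put the ridge 62.9 mm out, about 2 mm short of the arm's figure. That is within the camera calibration and my pixel reading. The picture shows the box interior open.
- **Lock:** it read 0.7 mm from its first measured position, which is within measurement error, so it had not moved.

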